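Open the safety-capped solvent jug at the valve bench

ROBOT

A 6-joint arm with a two-finger parallel gripper is mounted at the origin on the work surface. World frame = base frame: x ahead of the robot, y to its left, z up, the work surface at z = 0. Lengths are in m, angles in rad, forces in N, time in s.
With the tool pointing down it reaches from about 0.3 to 0.875 m from the base axis. Payload 6.4 kg.
Tool frame: the origin (TCP) lies on the centre line of the jaws, within the pads' length; the fingertips stand 22 mm ahead of it and the grasp point (between the pads) lies 3 mm ahead of it; z points along the fingers, y is the line along which they close (so a half turn about z gives the same grasp; the last joint's range is limited). The gripper opens to 85 mm and grips with 20 to 120 N. Pads are 22 mm wide; open, the fingers measure 114 mm over their backs; the gripper's body (76 mm by 85 mm) begins 54 mm behind the grasp point. The pads swing forward as they close: fully open they stand 13 mm farther back than shut.
Start: joints at [1.064, 0.181, 1.607, -0, 1.354, -0.206], TCP at [0.17, 0.549, 0.253] pointing down, gripper open.
Joint ranges: [-2.99, 2.99], [-0.89, 2.07], [0.3, 2.58], [-1.14, 4.28], [0, 2.63], [-3.12, 3.12]. Speed limits (rad/s): [2.57, 2.57, 3.01, 3.14, 3.14, 3.14].

INTERFACE

Orientations are given as a unit quaternion [w, x, y, z].
In Python, from bench import ctrl gives the robot as it stands. The module is installed in compiled form; this text tells all that it offers.
- The arm moves only by the tool servo_tool, never from a script. Its argument "commands" is a list of rows, each a list of 3 entries, a list of its own where there are three numbers: the shift along the tool's x, y, z in mm, then the turn about the tool's z in rad, then the finger opening in mm, from 0 to 85.4. In form: [[[dx, dy, dz], turn, jaw], ...]. A call has 1 to 20 rows; each row shifts and turns the commanded pose from where the row before left it, along the tool's axes as they then stand; what a row does not reach is not made up. A row lasts 1/8 s, in which the tool goes at most 62.5 mm and 10.7 degrees, less where a joint would pass 70% of its speed; a pose out of reach is approached as far as the arm can. A call with a gripper value outside its range is refused whole. The fingers move at their own pace and stop on an object; the grip force is fixed at half the most. Time passes only in rows, so rows that do not move let the fingers close. It gives the time, the measured TCP pose, the force, the opening and the grip force at its end, in the units of the state.
- ctrl.get_obs(): the state, without advancing time (a new reading comes with each control period).
- ctrl.camera(name): name is "side" or "top"; returns a dict with "color" (384x512x3 uint8, red, green, blue), "z_map" (384x512 float32, m along the optical axis (not along the pixel's ray), 0 where there is no reading), "fx", "fy", "cx", "cy" (pixels), "R" (3x3) and "t" (3): a world point X has camera coordinates R X + t. Camera axes: x right, y down, z forward; pixel columns grow to the right and rows downward; lengths in m; the calibration is good to about 2 mm. A picture is of the moment at which its call begins.
- ctrl.hand_in(): hands the job in; it is judged then, once.
The state is a dict: "time_s": time; "q": joint angles; "dq": joint speeds; "joint_efforts": joint torques, N m; "eef_pos": TCP position; "eef_rot": TCP orientation; "wrist_force": force on the tool from outside, world axes, zero at the start; "torque": the same for the moment, N m; "opening": opening from 0.0 (shut) to 1.0 (fully open); "grasp_force": force on a finger pad.
Only numpy, scipy, OpenCV 4.12 (cv2) and the standard library are available. Lean on these libraries where they do the work, as an engineer would, in place of code of your own. Each camera call takes 0.05 s, during which the arm holds its last target. There are 200 camera calls.

TASK

Open the tall solvent jug that is strapped in the steel cradle: push its winged safety cap down hard against the spring, keep it down while you turn it about a quarter turn anticlockwise (seen from above), then lift the cap off and set it down, not drop it, in the square steel tray, flat and with its wing upwards. Leave the short jug closed, and do not push the short jug, red valve or tin out of place.

Things in the scene. Friction and masses are not known exactly. Their poses are not given: they have to be found in the camera images.
- jug: Tall white plastic solvent jug, 110 x 140 x 150 mm (x, y, height), strapped in a steel cradle 124 x 154 mm with a 32 mm rim; it cannot move. Origin: on its neck's axis, at table height; z up. A carrying handle stands on its shoulder at +y, 35 to 72 mm from the axis, up to 175 mm above the table.
- neck (a point): Centre of the tall jug's neck mouth, 191 mm above the table; neck 37 mm across. A spring disc in it pushes the cap up: about 5 N when locked, 12 N with the cap 8 mm down, 17 N at the hard stop 13 mm down (aim at 10 to 11 mm). Two hidden catches on the neck hold the cap.
- cap: Grey safety cap of the tall jug, loose, about 160 g: skirt 66 mm across, 36 mm high, with a wing on top; 66 mm high in all. Origin: centre of the skirt's lower rim; z up. At the start it is locked on the neck, its x within 3 degrees of the jug's x, its origin 174 mm above the table; it cannot be lifted, and catches block it from turning until it is 8 mm down (do not force it).
- wing (a point): Middle of the cap's wing (a grip bar 58 mm long along the cap's x, 20 mm thick along its y, 30 mm high), 51 mm above the cap's origin. Pressed, the cap turns only anticlockwise from above and is free from 55 to 125 degrees of turn (aim at 90); there the spring lifts it to about 4 mm above its locked height. Then lift straight up; it is clear of the neck 35 mm above its locked height.
- tray: Square open steel tray for the cap, 130 x 130 mm outside, 22 mm high, walls and floor 4 to 5 mm thick, loose, 0.7 kg. Origin: centre of its underside; z up. A cap standing in it has its origin about 5 mm above the tray's.
- short_jug: Short white jug of the same pattern with the same kind of cap, 110 x 140 mm and 85 mm high (169 mm with cap): not to be opened. Loose, 0.95 kg. Origin: on its neck axis, at its underside.
- valve: Red butterfly valve lying flat, ring about 150 mm across and 36 mm high, with a neck along its +x to 130 mm from its centre. Loose. Origin: centre of the ring's underside.
- tin: Metal tin, 66 mm across, 90 mm high. Loose. Origin: centre of its underside.
Things that resemble listed ones, but are neither listed nor needed, are in the scene too. Leave any green or yellow look-alike of the cap alone.

How it is judged:
On the way, in this order (a step that is already met when the one before it is completed fails the run):
1. the tall jug's cap is pushed at least 6 mm down (z of cap in the frame of jug below 0.168 m), for 0.1 s.
2. the cap, still on the neck, has been turned 45 degrees or more (angle between the x axis of cap and the x axis of jug, either way round above 0.785 rad and z of cap in the frame of jug below 0.188 m and horizontal distance between cap and jug below 0.006 m), for 0.05 s.
3. the cap is lifted clear of the neck (z of cap in the frame of jug above 0.205 m), for 0.05 s.
4. the cap, still held by the fingers, is over the tray's floor with its rim less than 20 mm above the tray's underside (z of cap in the frame of tray below 0.02 m and horizontal distance between cap and tray below 0.045 m and contact force between the fingers and cap above 0.5 N), for 0.05 s.
At the end, for the whole second after the job is handed in: The tall jug's cap stands released and at rest in the steel tray, wing upwards and flat (within 0.1 rad) on the tray's floor (origin less than 10 mm above the tray's underside and within 45 mm of its centre), and the tray lies flat on the table (horizontal distance between cap and tray below 0.045 m and z of cap in the frame of tray below 0.01 m and angle between each of cap, tray's own z axis and vertical below 0.1 rad and linear speed of cap below 0.02 m/s and height (world z) of tray below 0.01 m); the robot touches nothing.
It fails at once if the short jug, valve or tin is pushed more than 30 mm out of place (distance of any of short_jug, valve, tin from where it was at the start of the episode above 0.03 m).
It fails at once if the tray is pushed more than 50 mm away (distance of tray from where it was at the start of the episode above 0.05 m).
It also fails if it takes over 51 s, if anything falls off the work surface, if the arm or the gripper's body presses on something with over 40 N, if the wrist force passes 120 N, or if a joint passes its speed limit or range.

## Working session

There is one attempt and no reset: what is moved stays moved. The work goes in short steps, Python scripts to look and compute and a tool call to move; the robot and the scene stay as the last step left them, time stands still between calls to the robot, and variables do not carry over. Pictures are saved under pics/ and viewed, at most 10 in all, crops included, and the job is handed in when it is done.

Besides the shell and the picture viewer there is one more tool, called after "Request:" as name([rows], argument=value, ...), one row to a line, values as JSON. servo_tool: Moves the arm, as the interface text tells. Its arguments: {"type":"object","properties":{"commands":{"type":"array"}},"required":["commands"]}

```bash
mkdir -p pics; cat > h.py <<'E'
import numpy as np, cv2
from bench import ctrl
def cam(n):
    c=ctrl.camera(n); np.savez('%s.npz'%n,**c); return c
def load(n): return dict(np.load('%s.npz'%n))
def pts(c):
    z=c['z_map']; v,u=np.mgrid[:z.shape[0],:z.shape[1]]
    P=np.stack([(u-c['cx'])/c['fx']*z,(v-c['cy'])/c['fy']*z,z],-1)
    W=(P-c['t'])@c['R']; W[z==0]=np.nan; return W
E
python3 - <<'E'
from h import *
o=ctrl.get_obs();print({k:np.round(v,3) for k,v in o.items()})
for n in('top','side'):
    c=cam(n);print(n,-c['R'].T@c['t'],c['R'].round(2).tolist(),c['fx'])
    cv2.imwrite('pics/%s0.png'%n,c['color'][...,::-1])
E
```

```text
{'time_s': np.float64(0.0), 'q': array([ 1.064,  0.182,  1.608,  0.   ,  1.354, -0.206]), 'dq': array([ 0.001,  0.   , -0.001, -0.001, -0.001, -0.001]), 'joint_efforts': array([ 0.0000e+00, -4.4488e+01, -3.5133e+01, -0.0000e+00,  9.0000e-03,
        0.0000e+00]), 'eef_pos': array([0.17 , 0.549, 0.252]), 'eef_rot': array([-0.   ,  0.15 ,  0.989, -0.001]), 'wrist_force': array([-0.257,  0.051,  0.469]), 'torque': array([0.013, 0.017, 0.008]), 'grasp_force': np.float64(0.0), 'opening': np.float64(1.006)}
top [ 0.46951121 -0.01932139  1.18074744] [[0.02, -1.0, -0.01], [-1.0, -0.02, -0.06], [0.06, 0.01, -1.0]] 363.2726761478231
side [ 0.21531592 -0.76196852  0.98383779] [[0.92, -0.38, 0.01], [-0.27, -0.68, -0.68], [0.27, 0.63, -0.73]] 389.986739863253
```

View pics/top0.png

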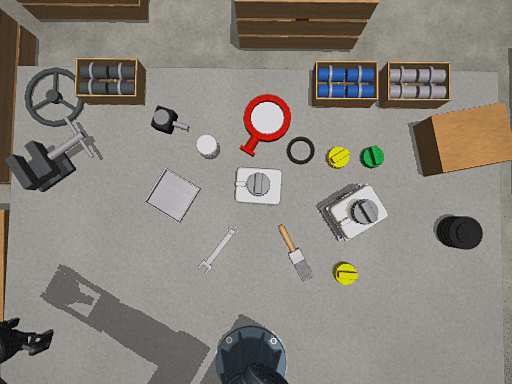

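View pics/side0.png

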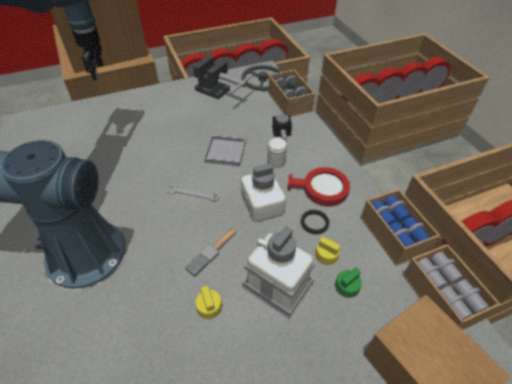

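The top view shows two white jugs with grey caps: the short one at px (258,184), and the tall one in its steel cradle at (363,211). Cap look-alikes are yellow (338,157), yellow (345,273) and green (372,156). The tray is at (173,195), the valve at (268,118) and the tin at (207,146). The side view has the tall jug at (280,265) in the cradle and the short jug at (263,190). My target is the grey cap at top px (363,211), which I'll check in a crop.

```bash
python3 - <<'E'
from h import *
for n,box in(('top',(315,175,400,250)),('side',(235,215,325,320))):
    c=load(n);W=pts(c);x0,y0,x1,y1=box
    M=np.zeros(W.shape[:2],bool);M[y0:y1,x0:x1]=1
    def rep(nm,lo,hi):
        m=M&(W[...,2]>lo)&(W[...,2]<hi)
        p=W[m]
        if len(p)<5: print(n,nm,len(p));return
        r=cv2.minAreaRect((p[:,:2]*1000).astype(np.float32))
        b=cv2.boxPoints(r);e=max([b[1]-b[0],b[2]-b[1]],key=np.linalg.norm)
        print(n,nm,len(p),'rect',np.round(r[0],1),np.round(r[1],1),'long axis deg',np.degrees(np.arctan2(e[1],e[0])).round(1),'mean',p.mean(0).round(4),'med z',np.median(p[:,2]).round(4))
    rep('wing',.228,.26);rep('skirt+wing',.2,.26);rep('skirt top',.2,.218);rep('handle',.163,.182);rep('shoulder',.14,.158)
c=load('top');W=pts(c)
for nm,(x0,y0,x1,y1),lo,hi in(('tray',(140,162,206,228),.012,.03),('trayfloor',(140,162,206,228),.001,.012),('short wing',(232,163,285,210),.155,.18),('tin',(192,132,222,160),.08,.1)):
    s=W[y0:y1,x0:x1];p=s[(s[...,2]>lo)&(s[...,2]<hi)]
    r=cv2.minAreaRect((p[:,:2]*1000).astype(np.float32));print(nm,len(p),np.round(r[0],1),np.round(r[1],1),round(r[2],1),'z',np.median(p[:,2]).round(4))
a=load('top')['color'][170:255,310:405];b=load('side')['color'][215:320,230:330]
cv2.imwrite('pics/crop.png',np.hstack([cv2.resize(a,(400,358)),cv2.resize(b,(341,358))])[...,::-1])
E
```

```text
top wing 194 rect [ 480.4 -302.4] [57.3 21.4] long axis deg 32.3 mean [ 0.4795 -0.3011  0.2393] med z 0.2399
top skirt+wing 509 rect [ 481.8 -301. ] [63.7 66.5] long axis deg -42.2 mean [ 0.4795 -0.298   0.2217] med z 0.2124
top skirt top 292 rect [ 481.8 -301. ] [63.7 66.5] long axis deg -42.2 mean [ 0.4795 -0.2963  0.2098] med z 0.2101
top handle 63 rect [ 467.8 -262.1] [57.1 48.3] long axis deg 17.4 mean [ 0.4549 -0.2586  0.1723] med z 0.172
top shoulder 1165 rect [ 479.5 -300.7] [108.4 140.6] long axis deg -57.3 mean [ 0.4809 -0.2943  0.1487] med z 0.1491
side wing 218 rect [ 477.6 -304.3] [59.7 21.1] long axis deg 32.5 mean [ 0.4755 -0.3074  0.2381] med z 0.2389
side skirt+wing 615 rect [ 475.7 -306.4] [63.1 66.3] long axis deg -36.9 mean [ 0.4748 -0.3113  0.2204] med z 0.2117
side skirt top 353 rect [ 475.6 -306.6] [62.6 66.1] long axis deg -39.2 mean [ 0.4748 -0.3132  0.2091] med z 0.2095
side handle 94 rect [ 457.4 -297.9] [42.  99.9] long axis deg -56.7 mean [ 0.4558 -0.2888  0.174 ] med z 0.1739
side shoulder 1357 rect [ 475.8 -304.5] [106.6 140.2] long axis deg -57.9 mean [ 0.471  -0.3236  0.1486] med z 0.1488
tray 258 [524.7 262.3] [131.6 130. ] 60.0 z 0.0205
trayfloor 2126 [527.2 264.3] [212.3 215.2] 1.0 z 0.0032
short wing 148 [554.8 -14.6] [19.8 56.6] 86.8 z 0.1686
tin 331 [677.2 144.7] [61.1 59.7] 61.0 z 0.0899
```

View pics/crop.png

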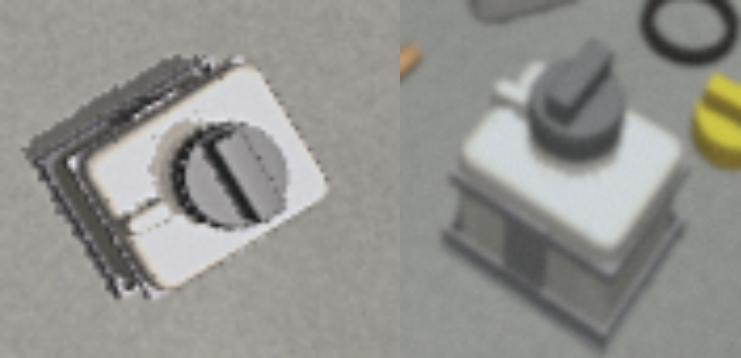

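The crop confirms it: a grey winged cap on the tall jug in the cradle, wing at about 32° in world, centre near (0.479, -0.303). First I turn the tool while rising.

Request:
servo_tool([
  [[0,0,-5],0.18,85],
  [[0,0,-5],0.18,85],
  [[0,0,-5],0.18,85],
  [[0,0,-5],0.18,85],
  [[0,0,-5],0.18,85],
  [[0,0,-5],0.18,85],
  [[0,0,-5],0.18,85],
  [[0,0,-5],0.18,85],
  [[0,0,-5],0.18,85],
  [[0,0,-5],0.18,85],
  [[0,0,0],0.18,85],
  [[0,0,0],0.18,85],
  [[0,0,0],0.116,85],
  [[0,0,0],0,85],
])

```text
time_s: 1.85
eef_pos: [0.1702, 0.549, 0.3028]
eef_rot: [0.0, 0.96, 0.279, -0.0]
wrist_force: [-0.1, 0.1, 0.1]
opening: 0.997
grasp_force: 0.0
```

```bash
cat >> h.py <<'E'
from scipy.spatial.transform import Rotation as R_
def go(target,yaw=None):
    """tool-frame shift in mm to target; yaw of tool y in deg; turn needed for wanted yaw"""
    o=ctrl.get_obs(); M=R_.from_quat(o['eef_rot'],scalar_first=True).as_matrix()
    y=np.degrees(np.arctan2(M[1,1],M[0,1]))
    print('t',o['time_s'],'pos',o['eef_pos'].round(4),'yaw',y.round(2),'toolz',M[:,2].round(4),'F',o['wrist_force'].round(1),'open',o['opening'].round(3),'grip',o['grasp_force'].round(1),'q',o['q'].round(2))
    print('shift mm',(M.T@(np.array(target)-o['eef_pos'])*1000).round(1),'turn','' if yaw is None else np.radians(y-yaw).round(4))
E
python3 -c "
from h import *
go((.479,-.3033,.30),-57.6)"
```

```text
Traceback (most recent call last):
  File "h.py", line 15, in go
    print('t',o['time_s'],'pos',o['eef_pos'].round(4),'yaw',y.round(2),'toolz',M[:,2].round(4),'F',o['wrist_force'].round(1),'open',o['opening'].round(3),'grip',o['grasp_force'].round(1),'q',o['q'].round(2))
                                                                                                                                    ^^^^^^^^^^^^^^^^^^
AttributeError: 'float' object has no attribute 'round'
```

```bash
sed -i "s/o\['opening'\].round(3)/round(float(o['opening']),3)/;s/o\['grasp_force'\].round(1)/round(float(o['grasp_force']),1)/" h.py
python3 -c "
from h import *
go((.479,-.3033,.30),-57.6)"
```

```text
t 1.85 pos [0.1702 0.549  0.3028] yaw -57.58 toolz [-4.e-04 -8.e-04 -1.e+00] F [-0.1  0.1  0.1] open 0.997 grip 0.0 q [1.06 0.14 1.55 0.   1.45 2.07]
shift mm [-196.4  885.     3.3] turn 0.0004
```

Request:
servo_tool([
  [[-5,25,0],0,85],
  [[-11,50,0],0,85],
  [[-11,50,0],0,85],
  [[-11,50,0],0,85],
  [[-11,50,0],0,85],
  [[-11,50,0],0,85],
  [[-11,50,0],0,85],
  [[-11,50,0],0,85],
  [[-11,50,0],0,85],
  [[-11,50,0],0,85],
  [[-11,50,0],0,85],
  [[-11,50,0],0,85],
  [[-11,50,0],0,85],
  [[-11,50,0],0,85],
  [[-11,50,0],0,85],
  [[-11,50,0],0,85],
  [[-11,50,0],0,85],
  [[-11,50,0],0,85],
  [[-5,10,0],0,85],
  [[0,0,0],0,85],
])

```text
time_s: 4.35
eef_pos: [0.4772, -0.3037, 0.3026]
eef_rot: [-0.001, 0.96, 0.279, -0.0]
wrist_force: [-0.3, -0.7, -0.1]
opening: 0.999
grasp_force: 0.0
```

```bash
python3 -c "
from h import *
go((.479,-.3033,.2355),-57.6)"
```

```text
t 4.35 pos [ 0.4772 -0.3037  0.3026] yaw -57.61 toolz [-0.001   0.0013 -1.    ] F [-0.3 -0.7 -0.1] open 0.999 grip 0.0 q [-0.78  0.12  1.57  0.    1.45  0.23]
shift mm [ 1.8  0.7 67.1] turn -0.0002
```

Request:
servo_tool([
  [[1,1,17],0,85],
  [[1,0,20],0,85],
  [[0,0,20],0,85],
  [[0,0,10],0,85],
  [[0,0,0],0,85],
  [[0,0,0],0,45],
  [[0,0,0],0,10],
  [[0,0,0],0,10],
  [[0,0,0],0,10],
  [[0,0,0],0,10],
  [[0,0,0],0,10],
  [[0,0,0],0,10],
])

```text
time_s: 5.85
eef_pos: [0.4799, -0.3037, 0.2365]
eef_rot: [0.0, 0.96, 0.279, 0.0]
wrist_force: [-1.2, 1.2, 3.6]
opening: 0.223
grasp_force: 61.7
```

```bash
python3 - <<'E'
from h import *
go((.479,-.3033,.225),-57.6)
c=cam('side');cv2.imwrite('pics/s1.png',cv2.resize(c['color'][170:330,190:370],(720,640))[:600,:,::-1])
E
```

```text
t 5.85 pos [ 0.4799 -0.3037  0.2365] yaw -57.64 toolz [ 2.e-04 -2.e-04 -1.e+00] F [-1.2  1.2  3.6] open 0.223 grip 61.7 q [-0.77  0.18  1.64 -0.    1.32  0.23]
shift mm [-0.6 -0.8 11.5] turn -0.0007
```

View pics/s1.png

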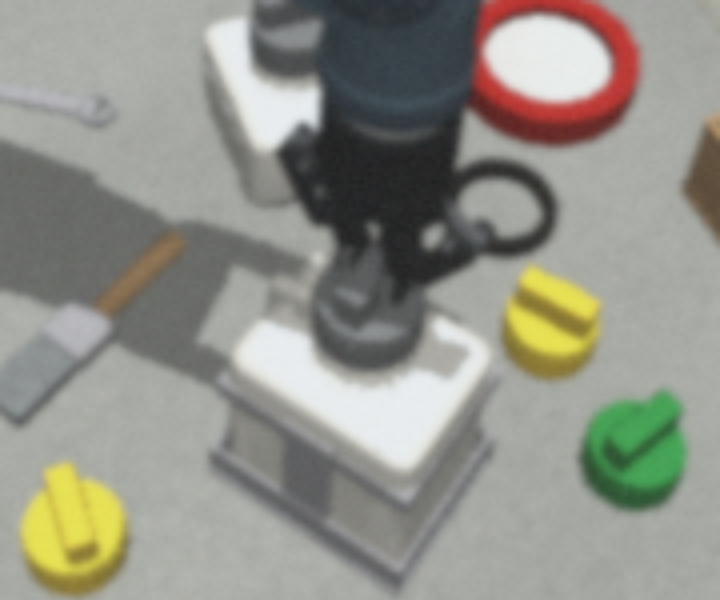

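The fingers hold the wing at view px (370,290), with the opening matching its 20 mm thickness. Next I press down.

Request:
servo_tool([
  [[0,0,3],0,10],
  [[0,0,3],0,10],
  [[0,0,3],0,10],
  [[0,0,2],0,10],
  [[0,0,0],0,10],
  [[0,0,0],0,10],
])

```text
time_s: 6.65
eef_pos: [0.48, -0.3037, 0.2267]
eef_rot: [0.0, 0.96, 0.279, 0.0]
wrist_force: [-3.8, 3.7, 11.9]
opening: 0.221
grasp_force: 63.0
```

Request:
servo_tool([
  [[0,0,1],0,10],
  [[0,0,0.5],0,10],
  [[0,0,0],0,10],
  [[0,0,0],0,10],
])

```text
time_s: 7.15
eef_pos: [0.48, -0.3036, 0.2254]
eef_rot: [0.0, 0.96, 0.279, 0.0]
wrist_force: [-5.4, 3.7, 13.0]
opening: 0.217
grasp_force: 63.1
```

Request:
servo_tool([
  [[0,0,0.5],-0.05,10],
  [[0,0,0],-0.06,10],
  [[0,0,0],-0.06,10],
  [[0,0,0],-0.06,10],
  [[0,0,0],0,10],
])

```text
time_s: 7.78
eef_pos: [0.4808, -0.304, 0.2254]
eef_rot: [0.001, 0.922, 0.387, 0.001]
wrist_force: [-1.5, 4.0, 12.8]
opening: 0.219
grasp_force: 63.2
```

```bash
python3 -c "
from h import *
go((.479,-.3033,.225),32.4);print(ctrl.get_obs()['torque'])"
```

```text
t 7.775 pos [ 0.4808 -0.304   0.2254] yaw -44.42 toolz [ 0.0025 -0.0018 -1.    ] F [-1.5  4.  12.8] open 0.219 grip 63.2 q [-0.77  0.19  1.65  0.    1.29  0.  ]
shift mm [-0.7 -1.8  0.4] turn -1.3407
[0.56924882 0.41092571 0.01317376]
```

Request:
servo_tool([
  [[0,0,0],-0.1,10],
  [[0,0,0],-0.14,10],
  [[0,0,0],-0.14,10],
  [[0,0,0],-0.14,10],
  [[0,0,0],-0.14,10],
  [[0,0,0],-0.14,10],
  [[0,0,0],-0.14,10],
  [[0,0,0],-0.14,10],
  [[0,0,0],-0.14,10],
  [[0,0,0],-0.12,10],
  [[0,0,0],0,10],
  [[0,0,0],0,10],
])

```text
time_s: 9.28
eef_pos: [0.4786, -0.3029, 0.2243]
eef_rot: [-0.002, 0.482, 0.876, -0.0]
wrist_force: [-10.1, 5.6, 15.2]
opening: 0.219
grasp_force: 63.3
```

```bash
python3 - <<'E'
from h import *
go((.479,-.3033,.225),32.4);print(ctrl.get_obs()['torque'])
c=cam('side');cv2.imwrite('pics/s2.png',cv2.resize(c['color'][190:330,200:360],(640,560))[...,::-1])
E
```

```text
t 9.275 pos [ 0.4786 -0.3029  0.2243] yaw 32.35 toolz [-0.0033  0.0014 -1.    ] F [-10.1   5.6  15.2] open 0.219 grip 63.3 q [-0.77  0.19  1.66 -0.    1.3  -1.34]
shift mm [-0.6  0.1 -0.8] turn -0.001
[1.05967627 1.82503333 0.08555276]
```

View pics/s2.png

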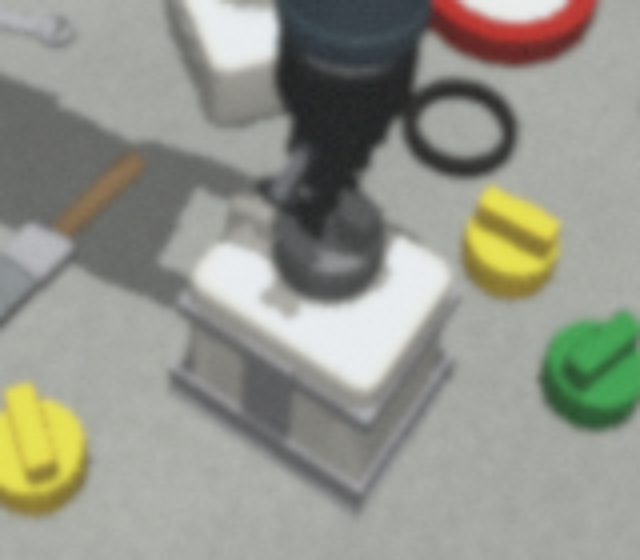

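The cap has turned with the wing (view px (325,240)), and the yaw is 90° on. I lift slowly, easing off the side load.

Request:
servo_tool([
  [[1,-0.5,-1],0,10],
  [[0,0,-3],0,10],
  [[0,0,-4],0,10],
  [[0,0,-4],0,10],
  [[0,0,-3],0,10],
  [[0,0,-2],0,10],
  [[0,0,0],0,10],
])

```text
time_s: 10.2
eef_pos: [0.4784, -0.3028, 0.2398]
eef_rot: [-0.001, 0.482, 0.876, 0.0]
wrist_force: [-6.2, 1.9, -0.3]
opening: 0.221
grasp_force: 61.2
```

Request:
servo_tool([
  [[0,0,-3],0,10],
  [[0,0,-4],0,10],
  [[0,0,-6],0,10],
  [[0,0,-8],0,10],
  [[0,0,-8],0,10],
  [[0,0,-8],0,10],
  [[0,0,-10],0,10],
  [[0,0,-12],0,10],
  [[0,0,0],0,10],
])

```text
time_s: 11.32
eef_pos: [0.4794, -0.3035, 0.3009]
eef_rot: [0.001, 0.482, 0.876, -0.0]
wrist_force: [0.2, -0.2, -2.3]
opening: 0.221
grasp_force: 61.0
```

```bash
python3 - <<'E'
from h import *
go((.526,.263,.30),32.4)
c=cam('side');cv2.imwrite('pics/s3.png',cv2.resize(c['color'][170:330,200:360],(560,560))[...,::-1])
E
```

```text
t 11.325 pos [ 0.4794 -0.3035  0.3009] yaw 32.31 toolz [ 0.002  -0.0019 -1.    ] F [ 0.2 -0.2 -2.3] open 0.221 grip 61.0 q [-0.77  0.13  1.57  0.    1.44 -1.34]
shift mm [ 4.539e+02  3.422e+02 -1.000e-01] turn -0.0015
```

View pics/s3.png

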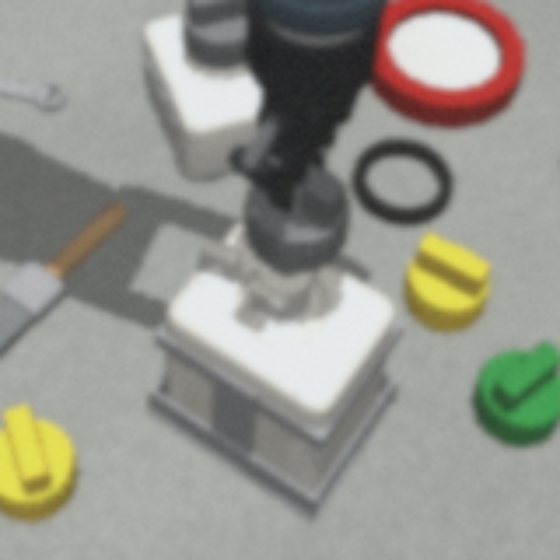

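The cap hangs level in the fingers at view px (300,220), and the neck mouth below it at (290,290) is open. Now to the tray.

Request:
servo_tool([
  [[10,8,0],0,10],
  [[24,18,0],0,10],
  [[36,27,0],0,10],
  [[36,27,0],0,10],
  [[36,27,0],0,10],
  [[36,27,0],0,10],
  [[36,27,0],0,10],
  [[36,27,0],0,10],
  [[36,27,0],0,10],
  [[36,27,0],0,10],
  [[36,27,0],0,10],
  [[36,27,0],0,10],
  [[36,27,0],0,10],
  [[16,12,0],0,10],
  [[8,7,0],0,10],
  [[0,0,0],0,10],
  [[0,0,0],0,10],
])

```text
time_s: 13.5
eef_pos: [0.5254, 0.2624, 0.2992]
eef_rot: [0.0, 0.483, 0.876, -0.0]
wrist_force: [-0.4, 0.7, -1.8]
opening: 0.218
grasp_force: 61.0
```

```bash
python3 - <<'E'
from h import *
go((.526,.263,.068),32.4)
c=cam('side');W=pts(c)
s=W[60:190,170:290];m=(s[...,2]>.18)&(s[...,2]<.27)&(np.abs(s[...,0]-.526)<.05)&(np.abs(s[...,1]-.263)<.05)
p=s[m];print(len(p),np.percentile(p[:,2],[1,5,20,50]).round(4))
s=pts(c)[110:190,170:280]; m=(s[...,2]>.014)&(s[...,2]<.03);p=s[m];r=cv2.minAreaRect((p[:,:2]*1000).astype(np.float32));print('tray',len(p),r)
cv2.imwrite('pics/s4.png',cv2.resize(c['color'][50:200,140:320],(720,600))[...,::-1])
E
```

```text
t 13.5 pos [0.5254 0.2624 0.2992] yaw 32.24 toolz [-2.e-04 -5.e-04 -1.e+00] F [-0.4  0.7 -1.8] open 0.218 grip 61.0 q [ 0.26  0.17  1.52 -0.    1.45 -0.3 ]
shift mm [2.000e-01 1.000e+00 2.312e+02] turn -0.0027
190 [0.2375 0.2397 0.2457 0.2544]
tray 290 ((595.8580322265625, 258.59686279296875), (204.9451446533203, 269.7366027832031), 63.70515441894531)
```

View pics/s4.png

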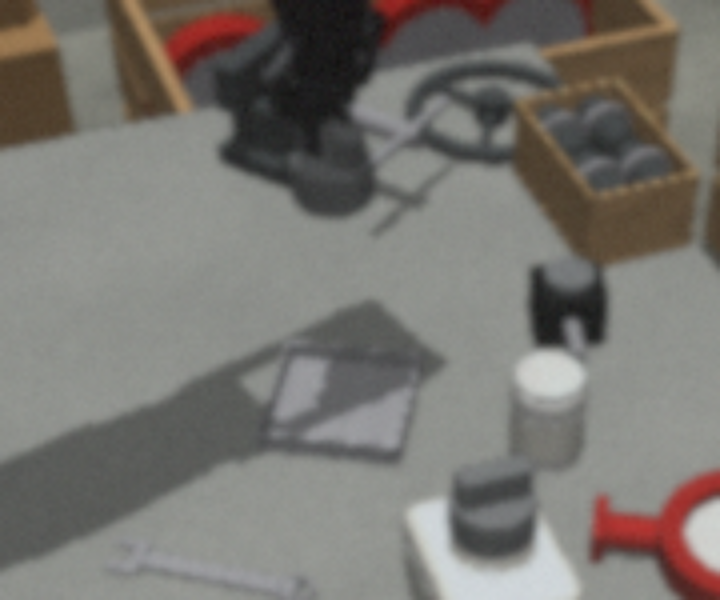

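The cap hangs above the tray (tray at view px (345,405), cap at (335,180), with the height difference explaining the offset). I lower it.

Request:
servo_tool([
  [[0,0,15],0,10],
  [[0,1,30],0,10],
  [[0,0,35],0,10],
  [[0,0,35],0,10],
  [[0,0,35],0,10],
  [[0,0,30],0,10],
  [[0,0,20],0,10],
  [[0,0,12],0,10],
  [[0,0,8],0,10],
  [[0,0,3],0,10],
  [[0,0,2],0,10],
  [[0,0,0],0,10],
  [[0,0,0],0,10],
])

```text
time_s: 15.18
eef_pos: [0.5264, 0.2642, 0.0747]
eef_rot: [0.0, 0.482, 0.876, 0.0]
wrist_force: [-0.3, 0.5, -1.0]
opening: 0.223
grasp_force: 61.0
```

Request:
servo_tool([
  [[0,0,2],0,10],
  [[0,0,2],0,10],
  [[0,0,2],0,10],
  [[0,0,1],0,10],
  [[0,0,0],0,10],
  [[0,0,0],0,10],
])

```text
time_s: 15.92
eef_pos: [0.5261, 0.264, 0.0673]
eef_rot: [0.0, 0.482, 0.876, -0.0]
wrist_force: [0.4, -0.3, -2.7]
opening: 0.218
grasp_force: 61.0
```

Request:
servo_tool([
  [[0,0,1],0,10],
  [[0,0,1],0,10],
  [[0,0,0],0,10],
  [[0,0,0],0,10],
])

```text
time_s: 16.42
eef_pos: [0.5263, 0.2641, 0.0669]
eef_rot: [0.0, 0.482, 0.876, -0.0]
wrist_force: [-4.7, -2.0, 10.8]
opening: 0.223
grasp_force: 62.6
```

Floor contact. I ease off the load and release.

Request:
servo_tool([
  [[0,0,-0.7],0,10],
  [[0,0,0],0,10],
  [[0,0,0],0,26],
  [[0,0,0],0,32],
  [[0,0,0],0,45],
  [[0,0,0],0,65],
  [[0,0,0],0,75],
  [[0,0,0],0,75],
  [[0,0,0],0,75],
  [[0,0,-10],0,75],
  [[0,0,-25],0,75],
  [[0,0,-45],0,75],
  [[0,0,-50],0,75],
  [[0,0,-40],0,75],
  [[0,0,-20],0,75],
  [[0,0,0],0,75],
])

```text
time_s: 18.42
eef_pos: [0.5272, 0.2644, 0.2588]
eef_rot: [0.002, 0.482, 0.876, 0.002]
wrist_force: [-0.1, 1.1, -0.2]
opening: 0.877
grasp_force: 0.0
```

```bash
python3 - <<'E'
from h import *
go((.526,.263,.068),32.4)
c=cam('side');W=pts(c)
m=(np.abs(W[...,0]-.526)<.05)&(np.abs(W[...,1]-.263)<.05)
for lo,hi in((.03,.048),(.058,.085)):
    p=W[m&(W[...,2]>lo)&(W[...,2]<hi)];r=cv2.minAreaRect((p[:,:2]*1000).astype(np.float32));print(len(p),r,np.percentile(p[:,2],[5,50,95]).round(4))
cv2.imwrite('pics/s5.png',cv2.resize(c['color'][60:210,160:340],(720,600))[...,::-1])
E
```

```text
t 18.425 pos [0.5272 0.2644 0.2588] yaw 32.32 toolz [ 0.0049  0.0013 -1.    ] F [-0.1  1.1 -0.2] open 0.877 grip 0.0 q [ 0.26  0.21  1.57  0.    1.36 -0.3 ]
shift mm [ -0.3  -2.7 190.8] turn -0.0014
133 ((524.0106201171875, 251.33592224121094), (50.20606231689453, 66.03076171875), 61.407493591308594) [0.0312 0.0395 0.0463]
95 ((527.648193359375, 260.6460876464844), (22.808975219726562, 60.2373161315918), 28.717304229736328) [0.0597 0.0684 0.0725]
```

View pics/s5.png

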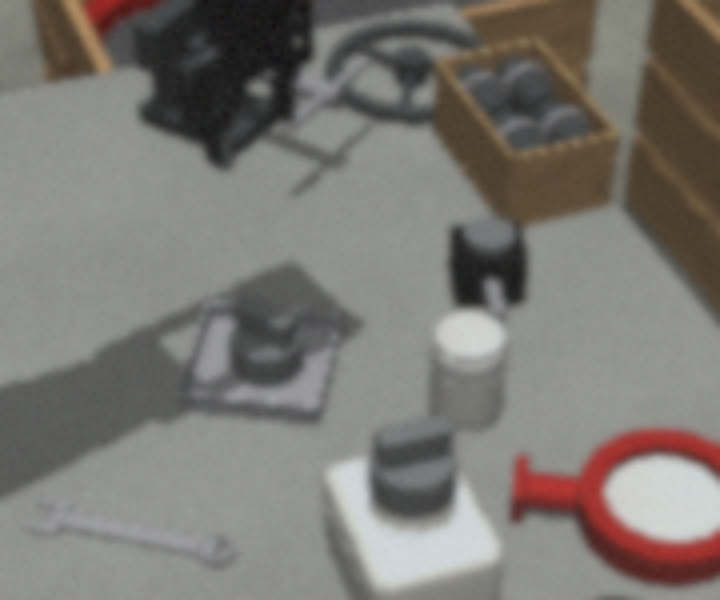

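The cap stands upright in the middle of the tray (view px (268,345)), with its wing top at about 71 mm. It is released and the arm is clear.

```bash
python3 -c "
from bench import ctrl
print(ctrl.hand_in())"
```

```text
the job is handed in; nothing more can be done
None
```

The tall jug is open: its cap stands released, flat and wing up near the centre of the steel tray, I did not touch the short jug, valve or tin, and the job is handed in with no verdict returned.

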